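# Close the draught cover of the loaded balance

### The job

Two identical small balances stand on the bench with their hinged draught covers up: close the cover of the one that has the brass weight on its pan. Lower it gently all the way down onto its rim, without letting it drop or slam; leave the weight standing where it is and leave the other balance's cover up.

Things in the scene. Friction and masses are not known exactly. Their poses are not given: they have to be found in the camera images.
- cover_handle (a point): Middle of the grip bar on the cover to close: U of 12 mm round steel bar in the cover's plane at its free edge; grip bar 120 mm long, parallel to the hinge, 175 mm from the hinge axis, 40 mm clear of the cover's edge; it can turn between finger pads. Axes: x from handle square to the hinge, y along the bar, z the cover's outer face (up when shut). Shut, the bar is 115 mm above the bench.
- cover (a joint): Hinge of that cover, rad: 0 shut (level on its rim), 1.57 upright, 1.75 fully open; starts at 1.40 to 1.62. Clear panel in grey frame, 150 mm wide, 8 mm thick, 0.25 kg; level hinge axis along the chamber's rear top edge (far from the robot), 115 mm above the bench. Friction holds it only above about 1.3; lower, it falls if let go, and a fall of over about 15 mm at the handle is a slam.
- idle_cover (a joint): Same hinge angle on the other, identical balance (shallow white dish on its pan), to be left up; starts at 1.40 to 1.62. Left and right places vary. Each balance: grey, fixed to the bench, 220 mm deep, 170 wide, front roughly to the robot (within 0.2 rad); clear-walled chamber with rim 109 mm above the bench; front deck with display 45 mm high, under the shut handle.
- weight: Brass weight standing on the pan of the balance to close: 34 mm diameter, 36 mm tall with a small knob on top, 100 g. Origin: centre of its underside, z up. The pan's top is 55 mm above the bench. A like weight standing on the bench itself is a bystander.

How it is judged:
By the outcome, as a careful person would: the job done as asked, in the order asked, and still so for the second after the job is handed in, with the robot touching nothing.
It also fails if it takes over 42 s, if anything falls off the work surface, if the arm or the gripper's body presses on something with over 40 N, if the wrist force passes 120 N, or if a joint passes its speed limit or range.

### The arm

A 7-joint arm with a two-finger parallel gripper is mounted at the origin on the work surface. World frame = base frame: x ahead of the robot, y to its left, z up, the work surface at z = 0. Lengths are in m, angles in rad, forces in N, time in s.
With the tool pointing down it reaches from about 0.425 to 0.875 m from the base axis. Payload 4.7 kg.
Tool frame: the origin (TCP) lies midway between the tips of the shut fingers; the grasp point (between the pads) lies 19 mm behind it; z points along the fingers, y is the direction in which the jaws open and shut (so a half turn about z gives the same grasp; the last joint's range is limited). The gripper opens to 87 mm and grips with 3 to 60 N. Pads are 19 mm wide; open, the fingers measure 117 mm over their backs; the gripper's body (75 mm by 190 mm) begins 51 mm behind the grasp point.
Start: joints at [1.185, 0.321, -0.07, 1.45, 0.023, 1.371, -0.057], TCP at [0.253, -0.599, 0.223] pointing down, gripper open.
Joint ranges: [-2.86, 2.86], [-0.3, 2.09], [-1.38, 1.24], [0.06, 2.45], [-1.56, 4.7], [0.09, 2.05], [-2.69, 2.69]. Speed limits (rad/s): [2.57, 2.57, 3.14, 3.14, 3.14, 3.14, 3.14].

### API

Orientations are given as a rotation vector (axis times angle).
In Python, from bench import monitor, eyes, order gives the robot as it stands. The module is installed in compiled form; this text tells all that it offers.
- The arm moves only by the shell command python3 -m pendant 'ROWS' [FORCE]. ROWS is JSON, a list of rows, each a list of 3 entries, a list of its own where there are three numbers: the turn, a rotation vector about the tool's x, y, z in degrees, then the shift along the tool's x, y, z in m, then the gripper command: -1 is fully open, 1 is shut, values between are in proportion. In form: [[[rx, ry, rz], [tx, ty, tz], hand], ...]. A call has 1 to 8 rows; each row shifts and turns the commanded pose from where the row before left it, along the tool's axes as they then stand; what a row does not reach is not made up. A row lasts 1/8 s, in which the tool goes at most 62.5 mm and 10.7 degrees, less where a joint would pass 70% of its speed; a pose out of reach is approached as far as the arm can. A call is refused whole if a number of a shift passes 0.0625 or a number of a turn 10.7, either way. A call with a gripper value outside its range is refused whole. The fingers move at their own pace and stop on an object; FORCE is the grip in N (left out, the last holds). Time passes only in rows, so rows that do not move let the fingers close. It gives the time, the measured TCP pose, the force and the opening at its end, in the units of the state.
- monitor.get_state(): the state, without advancing time (a new reading comes with each control period).
- eyes.get_image(name): name is "scene" or "top"; returns a dict with "color" (384x512x3 uint8, red, green, blue), "range_z" (384x512 float32, m along the optical axis (not along the pixel's ray), 0 where there is no reading), "fx", "fy", "cx", "cy" (pixels), "k1" (the pictures are not rectified: a ray, as slopes to the right and down, at radius r is drawn at 1 + k1 r^2 times it, then the intrinsics apply), "world_to_cam" (4x4, takes a point from world to camera coordinates). Camera axes: x right, y up, looking along -z (the intrinsics and any distortion apply to the point x, -y, -z); pixel columns grow to the right and rows downward; lengths in m; the calibration is good to about 2 mm. A picture is of the moment at which its call begins.
- order.close_job(): hands the job in, once; it reports no verdict.
The state is a dict: "time": time; "joint_positions": joint angles; "qd": joint speeds; "joint_torque": joint torques, N m; "position": TCP position; "tool_rot": TCP orientation; "ft_force": force on the tool from outside, world axes, zero at the start; "torque": the same for the moment, N m; "grip_width": opening from 0.0 (shut) to 1.0 (fully open).
Only numpy, scipy, OpenCV 4.12 (cv2) and the standard library are available. Lean on these libraries where they do the work, as an engineer would, in place of code of your own. Each camera call takes 0.05 s, during which the arm holds its last target.

## Working session

There is one attempt and no reset: what is moved stays moved. The work goes in short steps, Python scripts to look and compute and a shell command to move; the robot and the scene stay as the last step left them, time stands still between calls to the robot, and variables do not carry over. Pictures are saved under pics/ and viewed, and the job is handed in when it is done.

```bash
mkdir -p pics
cat > h.py <<'E'
import numpy as np,cv2
from bench import monitor,eyes,order
from scipy.spatial.transform import Rotation as R
def grab(n,tag):
    im=eyes.get_image(n); cv2.imwrite(f'pics/{tag}.png',im['color'][:,:,::-1]); np.savez(f'pics/{tag}.npz',**im); return im
def pts(im):
    h,w=im['range_z'].shape; u,v=np.meshgrid(np.arange(w),np.arange(h))
    K=np.array([[im['fx'],0,im['cx']],[0,im['fy'],im['cy']],[0,0,1.]])
    d=np.array([float(im['k1']),0,0,0])
    s=cv2.undistortPoints(np.stack([u,v],-1).reshape(-1,1,2).astype(float),K,d).reshape(h,w,2)
    z=im['range_z'].astype(float); P=np.stack([s[...,0]*z,-s[...,1]*z,-z,np.ones_like(z)],-1)
    W=P@np.linalg.inv(im['world_to_cam']).T
    return W[...,:3],s
def ray(im,u,v):
    K=np.array([[im['fx'],0,im['cx']],[0,im['fy'],im['cy']],[0,0,1.]])
    s=cv2.undistortPoints(np.array([[[u,v]]],float),K,np.array([float(im['k1']),0,0,0])).ravel()
    T=np.linalg.inv(im['world_to_cam']); d=T[:3,:3]@np.array([s[0],-s[1],-1]); return T[:3,3],d
def onz(im,u,v,z):
    o,d=ray(im,u,v); return o+d*(z-o[2])/d[2]
E
python3 - <<'E'
from h import *
for n in('scene','top'):
    im=grab(n,n+'0'); print(n,im['fx'],im['k1'],np.linalg.inv(im['world_to_cam']).round(3))
s=monitor.get_state();print({k:np.round(v,3) for k,v in s.items()})
E
```

```text
scene 370.2954052600179 0.029751181528747363 [[-0.863 -0.374  0.34   0.823]
 [ 0.505 -0.632  0.588  0.399]
 [-0.005  0.679  0.734  0.651]
 [ 0.     0.     0.     1.   ]]
top 422.13353688962144 -0.03277497288343141 [[-0.021  0.999 -0.037  0.518]
 [-1.    -0.021 -0.009 -0.005]
 [-0.009  0.037  0.999  0.943]
 [ 0.     0.     0.     1.   ]]
{'time': np.float64(0.1), 'joint_positions': array([ 1.185,  0.322, -0.07 ,  1.452,  0.023,  1.371, -0.057]), 'qd': array([ 0.001, -0.002,  0.001, -0.002, -0.001,  0.001, -0.   ]), 'joint_torque': array([ 1.0000e-03, -4.9257e+01, -4.0500e-01, -3.1340e+01, -6.4000e-02,
        4.0000e-02,  0.0000e+00]), 'position': array([ 0.253, -0.598,  0.222]), 'tool_rot': array([-3.077e+00, -6.240e-01,  1.000e-03]), 'ft_force': array([ 0.625, -0.098,  0.058]), 'torque': array([0.077, 0.016, 0.029]), 'grip_width': np.float64(1.002)}
```

View pics/scene0.png

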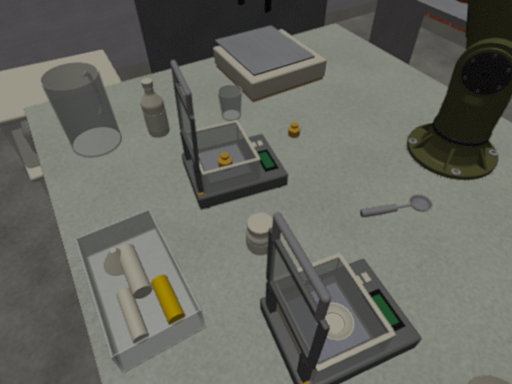

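View pics/top0.png

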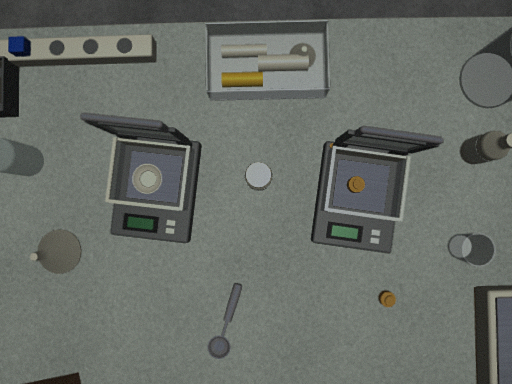

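The top view shows brass on the right-hand balance's pan at (356,184), and the dish on the left one at (147,178). The lone brass weight at (388,299) is on the bench. Next I'll measure the target.

Run:
```python
from h import *
a=dict(np.load('pics/top0.npz'));W,_=pts(a)
b=dict(np.load('pics/scene0.npz'));V,_=pts(b)
cv2.imwrite('pics/tz.png',cv2.resize(a['color'][110:260,300:460,::-1],(800,750),interpolation=cv2.INTER_CUBIC))
cv2.imwrite('pics/sz.png',cv2.resize(b['color'][50:210,160:300,::-1],(525,600),interpolation=cv2.INTER_CUBIC))
c=W[105:260,300:460]
for zl,zh in((.28,.31),(.25,.28),(.2,.25),(.104,.114),(.04,.05)):
    m=(c[...,2]>zl)&(c[...,2]<zh); p=c[m]
    print(zl,zh,len(p),p.min(0).round(3) if len(p) else'',p.max(0).round(3) if len(p) else'')
for r in (128,132,136,140,144,148,152):
    print(r,[(u,*W[r,u].round(3)) for u in range(335,446,15)])
hsv=cv2.cvtColor(a['color'],cv2.COLOR_RGB2HSV)
for im,Q in((a,W),(b,V)):
    hsv=cv2.cvtColor(im['color'],cv2.COLOR_RGB2HSV)
    m=cv2.inRange(hsv,(8,150,60),(25,255,255));n,l,st,ce=cv2.connectedComponentsWithStats(m)
    for i in range(1,n):
        if st[i,4]>20: print(st[i],ce[i].round(1),np.median(Q[l==i],0).round(3))
```

```text
0.28 0.31 661 [ 0.614 -0.287  0.28 ] [ 0.644 -0.158  0.299]
0.25 0.28 151 [ 0.615 -0.297  0.25 ] [ 0.645 -0.149  0.28 ]
0.2 0.25 455 [ 0.616 -0.301  0.2  ] [ 0.648 -0.148  0.25 ]
0.104 0.114 938 [ 0.489 -0.299  0.104] [ 0.646 -0.126  0.114]
0.04 0.05 4115 [ 0.405 -0.422  0.04 ] [ 0.661 -0.109  0.05 ]
128 [(335, np.float64(0.696), np.float64(-0.172), np.float64(0.001)), (350, np.float64(0.696), np.float64(-0.206), np.float64(0.0)), (365, np.float64(0.639), np.float64(-0.166), np.float64(0.296)), (380, np.float64(0.639), np.float64(-0.19), np.float64(0.294)), (395, np.float64(0.694), np.float64(-0.307), np.float64(-0.001)), (410, np.float64(0.693), np.float64(-0.341), np.float64(0.001)), (425, np.float64(0.693), np.float64(-0.375), np.float64(-0.001)), (440, np.float64(0.692), np.float64(-0.41), np.float64(-0.001))]
132 [(335, np.float64(0.687), np.float64(-0.172), np.float64(-0.0)), (350, np.float64(0.642), np.float64(-0.152), np.float64(0.249)), (365, np.float64(0.634), np.float64(-0.166), np.float64(0.293)), (380, np.float64(0.633), np.float64(-0.189), np.float64(0.294)), (395, np.f
[... 2502 characters left out ...]
64(-0.212), np.float64(0.105)), (380, np.float64(0.627), np.float64(-0.242), np.float64(0.105)), (395, np.float64(0.627), np.float64(-0.274), np.float64(0.097)), (410, np.float64(0.621), np.float64(-0.29), np.float64(0.137)), (425, np.float64(0.638), np.float64(-0.373), np.float64(-0.0)), (440, np.float64(0.637), np.float64(-0.407), np.float64(0.0))]
[222  72  41  15 473] [241.8  79. ] [0.8   0.034 0.035]
[348 177  17  15 192] [355.9 184. ] [ 0.565 -0.196  0.08 ]
[380 292  15  15 175] [387.2 298.7] [ 0.32  -0.269  0.026]
[289 123  11  14 117] [293.8 130. ] [ 0.324 -0.265  0.022]
[219 153  13  13 126] [224.6 159.1] [ 0.57  -0.192  0.079]
[152 275  32  48 774] [167.  298.5] [0.807 0.042 0.035]
```

```bash
sleep 1
```

```text
(no output)
```

View pics/tz.png

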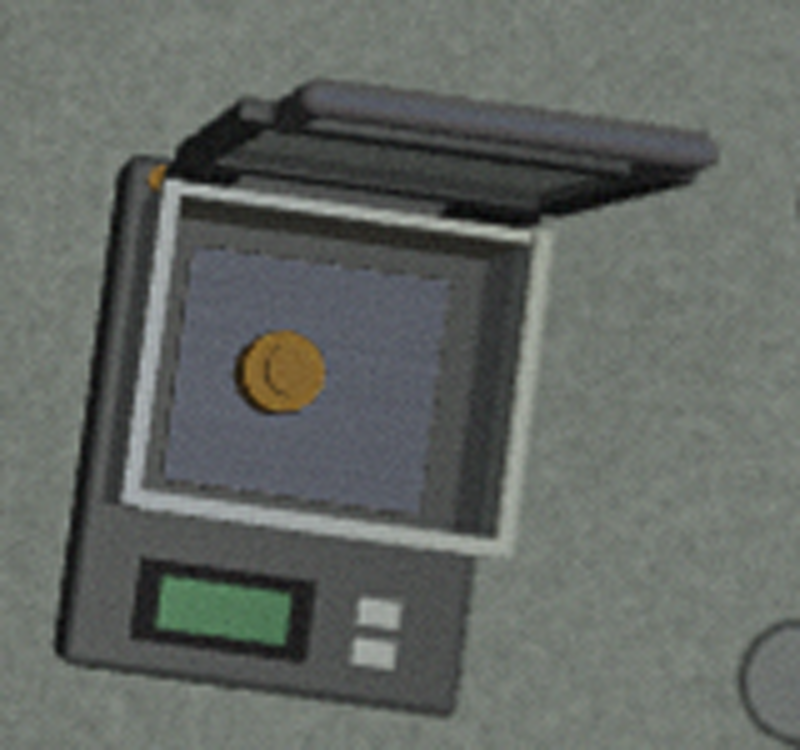

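View pics/sz.png

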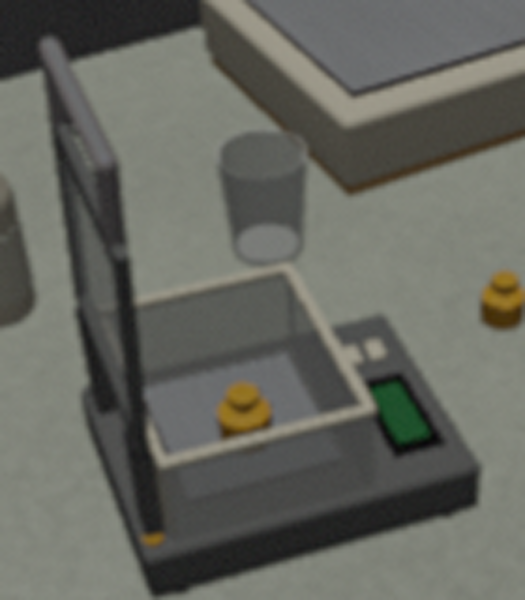

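Run:
```python
from h import *
a=dict(np.load('pics/top0.npz'));W,_=pts(a)
b=dict(np.load('pics/scene0.npz'));V,_=pts(b)
for nm,c in(('top',W),('scene',V)):
    p=c.reshape(-1,3); box=(p[:,0]>.58)&(p[:,0]<.70)&(p[:,1]>-.32)&(p[:,1]<-.12)
    q=p[box&(p[:,2]>.284)&(p[:,2]<.31)]
    m=q.mean(0); d=np.linalg.svd(q-m)[2][0]; d*=np.sign(d[1]); t=(q-m)@d
    print(nm,len(q),m.round(4),d.round(4),'yaw',np.degrees(np.arctan2(-d[0],d[1])).round(2),'ends',np.percentile(t,[1,99]).round(4),np.median(q[:,2]),np.percentile(q[:,2],95))
    mid=m+d*np.mean(np.percentile(t,[1,99])); print('mid',mid.round(4))
    # panel + bar in frame: n = horizontal toward robot perpendicular to bar
    yaw=np.arctan2(-d[0],d[1]); n=np.array([-np.cos(yaw),-np.sin(yaw),0]); 
    y=np.array([-np.sin(yaw),np.cos(yaw),0])
    q=p[box&(p[:,2]>.13)]; r=(q-mid)@n; tt=(q-mid)@y
    for z0 in np.arange(.13,.3,.015):
        k=(q[:,2]>=z0)&(q[:,2]<z0+.015)&(abs(tt)<.08)
        if k.sum()>5: print(round(z0,3),k.sum(),np.percentile(r[k],[5,50,95]).round(4),np.percentile(tt[k],[2,98]).round(3))
    k=box&(abs(p[:,2]-.109)<.003); q=p[k]
    print('rim',np.percentile((q-mid)@n,[1,99]).round(4),np.percentile((q-mid)@y,[1,99]).round(4))
```

```text
top 657 [ 0.6289 -0.2218  0.2943] [ 0.1574  0.9875 -0.0073] yaw -9.05 ends [-0.0639  0.0634] 0.2946218697453601 0.2971489411258184
mid [ 0.6289 -0.222   0.2943]
0.13 140 [-0.0063 -0.0056 -0.0037] [-0.071  0.074]
0.145 96 [-0.0058 -0.005  -0.0029] [-0.071  0.075]
0.16 100 [-0.0051 -0.0044 -0.0023] [-0.069  0.075]
0.175 107 [-0.0044 -0.0038 -0.0017] [-0.072  0.075]
0.19 116 [-0.0038 -0.0031 -0.0012] [-0.073  0.075]
0.205 126 [-0.0031 -0.0024 -0.0004] [-0.073  0.075]
0.22 56 [-0.0025 -0.0017  0.0004] [-0.075  0.075]
0.235 237 [-0.0038  0.0004  0.0014] [-0.073  0.075]
0.25 119 [-0.0031 -0.0008  0.0034] [-0.069  0.074]
0.265 32 [-0.0034  0.0029  0.0042] [-0.063  0.064]
0.28 401 [-0.0062  0.0017  0.0049] [-0.062  0.063]
0.295 260 [-0.0041 -0.0006  0.0032] [-0.062  0.059]
rim [-0.0032  0.0597] [-0.0785  0.0766]
scene 263 [ 0.6335 -0.2127  0.2928] [ 0.1567  0.9876 -0.014 ] yaw -9.01 ends [-0.0706  0.0544] 0.29353832798373636 0.2954387544772602
mid [ 0.6322 -0.2207  0.2929]
0.13 111 [-0.0087 -0.0066 -0.0027] [-0.07   0.074]
0.145 88 [-0.009  -0.0056 -0.0022] [-0.073  0.074]
0.16 94 [-0.0083 -0.0051 -0.0009] [-0.072  0.074]
0.175 98 [-0.0076 -0.0045 -0.0006] [-0.075  0.074]
0.19 101 [-0.0069 -0.004   0.0001] [-0.075  0.074]
0.205 104 [-0.0056 -0.0043  0.0014] [-0.072  0.074]
0.22 88 [-0.0055 -0.0038  0.0015] [-0.073  0.074]
0.235 189 [-0.0054 -0.0029  0.0033] [-0.061  0.074]
0.25 92 [-0.006  -0.0014  0.0052] [-0.062  0.064]
0.265 72 [-0.0055 -0.0017  0.0051] [-0.062  0.064]
0.28 251 [-0.0048 -0.0008  0.0057] [-0.062  0.062]
0.295 29 [-0.0002  0.0014  0.0031] [-0.06   0.059]
rim [-0.0113  0.0627] [-0.0799  0.0758]
```

```bash
cat >> h.py <<'E'
yaw=np.radians(-9.03)
N=np.array([-np.cos(yaw),-np.sin(yaw),0]); Y=np.array([-np.sin(yaw),np.cos(yaw),0])
H=np.array([.639,-.223,.115])
def rel(target=None):
    s=monitor.get_state(); Rm=R.from_rotvec(s['tool_rot']).as_matrix(); p=np.array(s['position'])
    print('t',round(float(s['time']),2),'p',p.round(4),'F',np.round(s['ft_force'],1),'T',np.round(s['torque'],2),'w',round(float(s['grip_width']),3))
    if target is not None: print('delta tool',(Rm.T@(np.array(target)-p)).round(4))
    return p,Rm
E
python3 - <<'E'
from h import *
p,Rm=rel([.6305,-.2213,.36]); print(Rm.round(3))
for sg in(1,-1):
    y=sg*N; z=np.array([0,0,-1.]); G=np.stack([np.cross(y,z),y,z],1)
    print(np.degrees(R.from_matrix(Rm.T@G).as_rotvec()).round(2), G.round(3).tolist())
    print((G.T@(np.array([.6305,-.2213,.40])-(p+[0,0,.17]))).round(4))
E
```

```text
t 0.1 p [ 0.2528 -0.5983  0.2216] F [ 0.6 -0.1  0.1] T [0.08 0.02 0.03] w 1.002
delta tool [ 0.4947 -0.2005 -0.1381]
[[ 0.921  0.389 -0.001]
 [ 0.389 -0.921  0.002]
 [-0.    -0.002 -1.   ]]
[-5.0000e-02  1.0000e-01  1.2194e+02] [[-0.157, -0.988, 0.0], [-0.988, 0.157, 0.0], [-0.0, 0.0, -1.0]]
[-0.4316 -0.3139 -0.0084]
[-9.000e-02 -4.000e-02 -5.806e+01] [[0.157, 0.988, 0.0], [0.988, -0.157, 0.0], [0.0, -0.0, -1.0]]
[ 0.4316  0.3139 -0.0084]
```

```bash
python3 -m pendant '[[[0,0,-9.68],[0,0,-0.03],-1],[[0,0,-9.68],[0,0,-0.03],-1],[[0,0,-9.68],[0,0,-0.03],-1],[[0,0,-9.68],[0,0,-0.03],-1],[[0,0,-9.68],[0,0,-0.03],-1],[[0,0,-9.68],[0,0,-0.03],-1]]' 10
python3 -c "
from h import *
p,Rm=rel([.6305,-.2213,.36]);print(Rm.round(3))"
```

```text
time: 0.85
position: [0.2529, -0.5986, 0.403]
tool_rot: [-2.383, -2.046, -0.0]
ft_force: [-0.0, -0.9, 0.6]
grip_width: 0.999
t 0.85 p [ 0.2529 -0.5986  0.403 ] F [-0.  -0.9  0.6] T [-0.04 -0.02  0.01] w 0.999
delta tool [0.43   0.3163 0.0431]
[[ 0.151  0.989 -0.   ]
 [ 0.989 -0.151  0.001]
 [ 0.001 -0.    -1.   ]]
```

```bash
python3 -m pendant '[[[0,0,0],[0.03,0.022,0.001],-1],[[0,0,0],[0.057,0.042,0.003],-1],[[0,0,0],[0.057,0.042,0.003],-1],[[0,0,0],[0.057,0.042,0.003],-1],[[0,0,0],[0.057,0.042,0.003],-1],[[0,0,0],[0.057,0.042,0.003],-1],[[0,0,0],[0.057,0.042,0.003],-1],[[0,0,0],[0.054,0.04,0.003],-1]]'
python3 - <<'E'
from h import *
p,Rm=rel([.6305,-.2213,.27]);print(Rm.round(3))
grab('scene','s1');grab('top','t1')
E
```

```text
time: 1.85
position: [0.5917, -0.2644, 0.3824]
tool_rot: [-2.39, -2.039, 0.001]
ft_force: [0.8, 0.4, -0.6]
grip_width: 0.997
t 1.85 p [ 0.5917 -0.2644  0.3824] F [ 0.8  0.4 -0.6] T [-0.07 -0.12 -0.07] w 0.997
delta tool [0.0487 0.0316 0.1124]
[[ 0.157  0.988 -0.001]
 [ 0.988 -0.157 -0.   ]
 [-0.    -0.    -1.   ]]
```

View pics/s1.png

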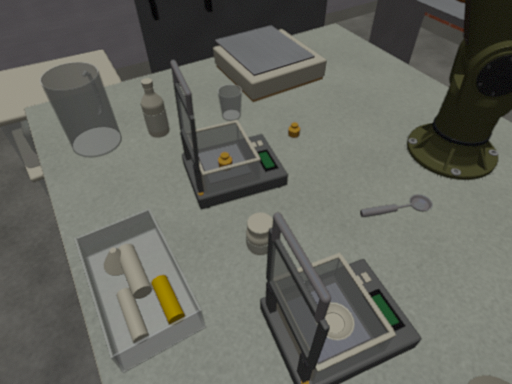

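View pics/t1.png

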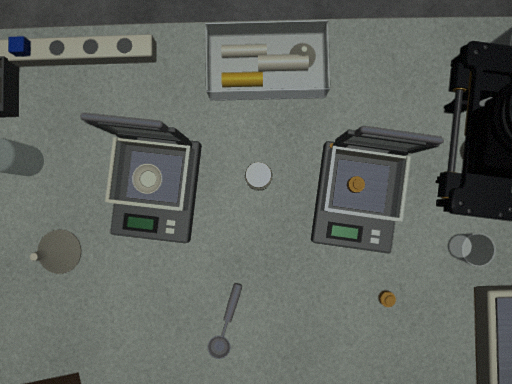

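Run:
```python
from h import *
rel(); im=grab('scene','s2'); rel()
o=np.load('pics/scene0.npz')['color'].astype(int)
print(np.abs(im['color'].astype(int)-o).mean())
```

```text
t 1.95 p [ 0.5953 -0.2563  0.381 ] F [ 0.6 -0.3  0.3] T [ 0.08 -0.07  0.03] w 1.004
t 2.0 p [ 0.593  -0.2607  0.3814] F [-0.2 -2.1 -0.7] T [-0.03 -0.05 -0.05] w 0.997
1.3188273111979167
```

View pics/s2.png

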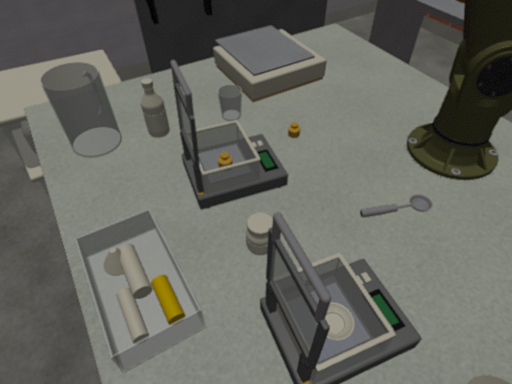

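Run:
```python
from h import *
for n in('scene0','top0'):
    im=dict(np.load(f'pics/{n}.npz'));
    for P in([.594,-.258,.381],[.594,-.258,.46],[.6305,-.2213,.29]):
        c=im['world_to_cam']@np.array([*P,1]); print(n,P,im['cx']+im['fx']*c[0]/-c[2],im['cy']+im['fy']*-c[1]/-c[2],-c[2])
for i in range(3): rel([.6305,-.2213,.27])
```

```text
scene0 [0.594, -0.258, 0.381] 183.71345472349827 17.178892421541406 0.6621510536894911
scene0 [0.594, -0.258, 0.46] 176.32507942044708 -32.76512146257602 0.6041556200144769
scene0 [0.6305, -0.2213, 0.29] 180.57390908296222 78.12441387327813 0.6949736718589106
top0 [0.594, -0.258, 0.381] 451.263881832969 147.95186760587856 0.5617284253422056
top0 [0.594, -0.258, 0.46] 482.1276497920717 137.97106054664894 0.48278540304860096
top0 [0.6305, -0.2213, 0.29] 400.3832545996288 133.52246853718069 0.6543300910866788
t 2.0 p [ 0.593  -0.2607  0.3814] F [-0.2 -2.1 -0.7] T [-0.03 -0.05 -0.05] w 0.997
delta tool [0.0442 0.0314 0.1115]
t 2.0 p [ 0.593  -0.2607  0.3814] F [-0.2 -2.1 -0.7] T [-0.03 -0.05 -0.05] w 0.997
delta tool [0.0442 0.0314 0.1115]
t 2.0 p [ 0.593  -0.2607  0.3814] F [-0.2 -2.1 -0.7] T [-0.03 -0.05 -0.05] w 0.997
delta tool [0.0442 0.0314 0.1115]
```

```bash
python3 -m pendant '[[[0,0,0],[0.022,0.016,0.02],-1],[[0,0,0],[0.022,0.016,0.02],-1],[[0,0,0],[0,0,0],-1],[[0,0,0],[0,0,0],-1]]'
python3 - <<'E'
from h import *
rel([.6305,-.2213,.27]);grab('scene','s3');rel([.6305,-.2213,.27]);grab('top','t3')
rel([.6305,-.2213,.27])
E
```

```text
time: 2.5
position: [0.6284, -0.2293, 0.3433]
tool_rot: [2.391, 2.037, -0.002]
ft_force: [-0.7, -0.1, 0.7]
grip_width: 1.001
t 2.5 p [ 0.6284 -0.2293  0.3433] F [-0.7 -0.1  0.7] T [-0.1  -0.05 -0.  ] w 1.001
delta tool [0.0083 0.0008 0.0733]
t 2.55 p [ 0.6285 -0.2295  0.3438] F [ 0.1 -0.1  0.1] T [-0.08 -0.08  0.03] w 0.999
delta tool [0.0085 0.0006 0.0738]
t 2.6 p [ 0.6286 -0.2294  0.344 ] F [ 0.2 -1.  -0.2] T [-0.02 -0.08  0.02] w 0.999
delta tool [0.0084 0.0005 0.074 ]
```

View pics/s3.png

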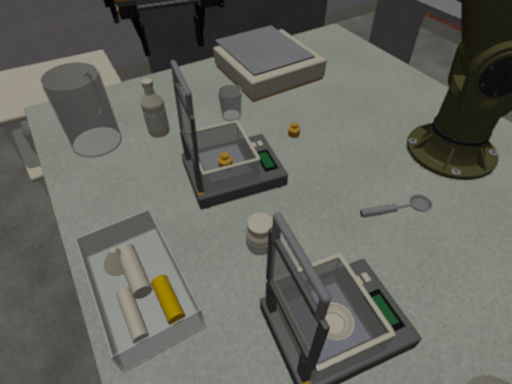

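View pics/t3.png

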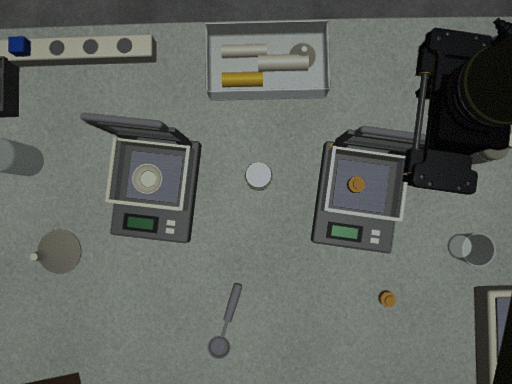

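```bash
python3 -m pendant '[[[0,0,0],[0.004,0,0.015],-1],[[0,0,0],[0.004,0,0.015],-1],[[0,0,0],[0,0,0.015],-1],[[0,0,0],[0,0,0.015],-1],[[0,0,0],[0,0,0.014],-1],[[0,0,0],[0,0,0],-1]]'
python3 - <<'E'
from h import *
rel([.6305,-.2213,.27]);grab('scene','s4');rel([.6305,-.2213,.27])
E
```

```text
time: 3.35
position: [0.6297, -0.2195, 0.2671]
tool_rot: [-2.388, -2.038, 0.002]
ft_force: [0.4, 0.0, -1.6]
grip_width: 0.998
t 3.35 p [ 0.6297 -0.2195  0.2671] F [ 0.4  0.  -1.6] T [-0.03 -0.02 -0.03] w 0.998
delta tool [-0.0017  0.0011 -0.0029]
t 3.4 p [ 0.6302 -0.2195  0.2683] F [-0.1  0.1 -0.2] T [-0.   -0.09  0.08] w 0.999
delta tool [-0.0017  0.0005 -0.0017]
```

View pics/s4.png

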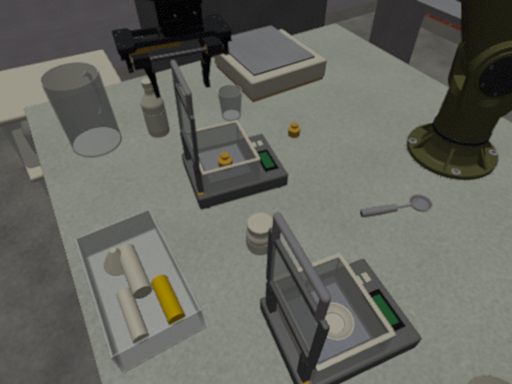

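The open fingertips at (155,95) and (207,85) straddle the bar, whose near end is at (178,70). I'll close gently.

```bash
python3 -m pendant '[[[0,0,0],[0,0,0],0],[[0,0,0],[0,0,0],0.3],[[0,0,0],[0,0,0],0.6],[[0,0,0],[0,0,0],1],[[0,0,0],[0,0,0],1],[[0,0,0],[0,0,0],1]]' 8
python3 - <<'E'
from h import *
rel();grab('scene','s5')
E
```

```text
time: 4.15
position: [0.6305, -0.2194, 0.2689]
tool_rot: [2.389, 2.04, -0.0]
ft_force: [0.4, 0.6, 0.7]
grip_width: 0.403
t 4.15 p [ 0.6305 -0.2194  0.2689] F [0.4 0.6 0.7] T [-0.   -0.03  0.03] w 0.403
```

View pics/s5.png

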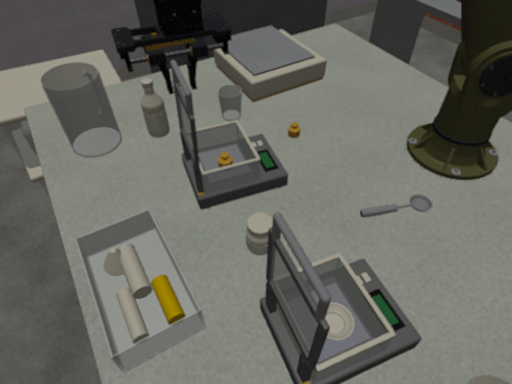

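```bash
python3 -m pendant '[[[0,0,0],[0,0,0],1],[[0,0,0],[0,0,0],1],[[0,0,0],[0,0,0],1],[[0,0,0],[0,0,0],1],[[0,0,0],[0,0,0],1],[[0,0,0],[0,0,0],1]]'
python3 - <<'E'
from h import *
rel();grab('scene','s6')
E
```

```text
time: 4.95
position: [0.6304, -0.2194, 0.2689]
tool_rot: [2.389, 2.04, -0.0]
ft_force: [0.2, 0.1, -0.6]
grip_width: 0.128
t 4.95 p [ 0.6304 -0.2194  0.2689] F [ 0.2  0.1 -0.6] T [ 0.04 -0.06  0.01] w 0.128
```

View pics/s6.png

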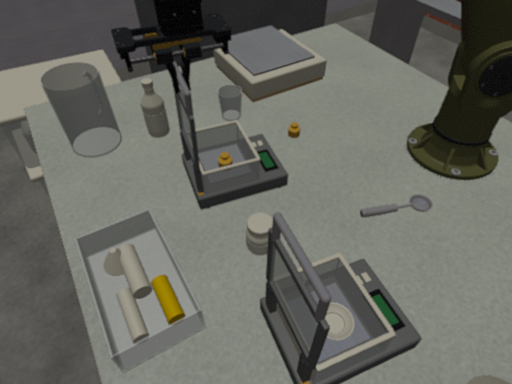

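Run:
```python
import numpy as np
t=np.append(np.arange(1.525,0,-.04),0)
for i in range(len(t)-1): print(i,t[i+1].round(3),(.175*(np.cos(t[i])-np.cos(t[i+1]))).round(4),(.175*(np.sin(t[i])-np.sin(t[i+1]))).round(4))
```

```text
0 1.485 -0.007 0.0005
1 1.445 -0.007 0.0007
2 1.405 -0.0069 0.001
3 1.365 -0.0069 0.0013
4 1.325 -0.0068 0.0016
5 1.285 -0.0068 0.0018
6 1.245 -0.0067 0.0021
7 1.205 -0.0066 0.0024
8 1.165 -0.0065 0.0026
9 1.125 -0.0064 0.0029
10 1.085 -0.0063 0.0031
11 1.045 -0.0061 0.0034
12 1.005 -0.006 0.0036
13 0.965 -0.0058 0.0039
14 0.925 -0.0057 0.0041
15 0.885 -0.0055 0.0043
16 0.845 -0.0053 0.0045
17 0.805 -0.0051 0.0047
18 0.765 -0.0049 0.005
19 0.725 -0.0047 0.0051
20 0.685 -0.0045 0.0053
21 0.645 -0.0043 0.0055
22 0.605 -0.0041 0.0057
23 0.565 -0.0039 0.0058
24 0.525 -0.0036 0.006
25 0.485 -0.0034 0.0061
26 0.445 -0.0031 0.0063
27 0.405 -0.0029 0.0064
28 0.365 -0.0026 0.0065
29 0.325 -0.0024 0.0066
30 0.285 -0.0021 0.0067
31 0.245 -0.0018 0.0068
32 0.205 -0.0016 0.0068
33 0.165 -0.0013 0.0069
34 0.125 -0.001 0.0069
35 0.085 -0.0007 0.007
36 0.045 -0.0005 0.007
37 0.005 -0.0002 0.007
38 0.0 -0.0 0.0009
```

```bash
python3 -m pendant '[[[0,0,0],[0,-0.007,0.0005],1],[[0,0,0],[0,-0.007,0.0007],1],[[0,0,0],[0,-0.0069,0.001],1],[[0,0,0],[0,-0.0069,0.0013],1],[[0,0,0],[0,-0.0068,0.0016],1]]' 12
python3 - <<'E'
from h import *
rel();grab('scene','s7');rel()
E
```

```text
time: 5.62
position: [0.5957, -0.2138, 0.2631]
tool_rot: [-2.389, -2.04, 0.0]
ft_force: [2.8, 0.8, -5.0]
grip_width: 0.124
t 5.62 p [ 0.5957 -0.2138  0.2631] F [ 2.8  0.8 -5. ] T [-0.09 -0.65 -0.01] w 0.124
t 5.67 p [ 0.5949 -0.2137  0.263 ] F [ 0.9  0.  -4.8] T [ 0.06 -0.4  -0.05] w 0.128
```

View pics/s7.png

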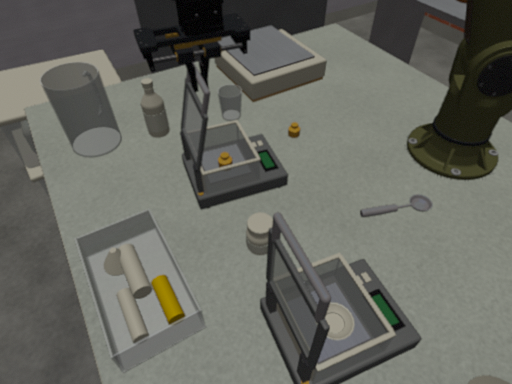

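The bar follows. The force of -5 N in z says the path runs slightly high, so I'll add about 2 mm down over the next rows.

```bash
python3 -m pendant '[[[0,0,0],[0,-0.0068,0.0024],1],[[0,0,0],[0,-0.0067,0.0026],1],[[0,0,0],[0,-0.0066,0.0028],1],[[0,0,0],[0,-0.0065,0.003],1],[[0,0,0],[0,-0.0064,0.003],1]]'
python3 - <<'E'
from h import *
rel();grab('scene','s8');rel()
E
```

```text
time: 6.3
position: [0.5632, -0.2086, 0.2506]
tool_rot: [2.389, 2.04, 0.0]
ft_force: [-0.7, 1.5, 4.8]
grip_width: 0.129
t 6.3 p [ 0.5632 -0.2086  0.2506] F [-0.7  1.5  4.8] T [0.31 0.21 0.03] w 0.129
t 6.35 p [ 0.5623 -0.2084  0.2501] F [-2.6  2.9  5. ] T [ 0.46  0.56 -0.02] w 0.126
```

View pics/s8.png

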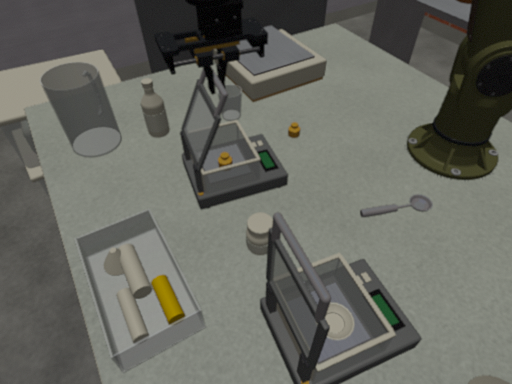

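```bash
python3 -m pendant '[[[0,0,0],[0,-0.0063,0.0028],1],[[0,0,0],[0,-0.0061,0.0031],1],[[0,0,0],[0,-0.006,0.0034],1],[[0,0,0],[0,-0.0058,0.0038],1],[[0,0,0],[0,-0.0057,0.004],1]]'
python3 - <<'E'
from h import *
rel();grab('scene','s9');p,_=rel();g=p+[0,0,.019]-H; print(g@N,g[2],np.hypot(g@N,g[2]),np.arctan2(g[2],g@N))
E
```

```text
time: 6.98
position: [0.5341, -0.2038, 0.232]
tool_rot: [-2.389, -2.04, -0.001]
ft_force: [2.8, 1.1, -2.7]
grip_width: 0.126
t 6.97 p [ 0.5341 -0.2038  0.232 ] F [ 2.8  1.1 -2.7] T [ 0.32 -0.77 -0.03] w 0.126
t 7.03 p [ 0.5333 -0.2037  0.2314] F [ 2.7  1.6 -4.1] T [ 0.36 -0.63 -0.03] w 0.127
0.10745877699296254 0.13538803574571084 0.17285053941456224 0.899902811468158
```

View pics/s9.png

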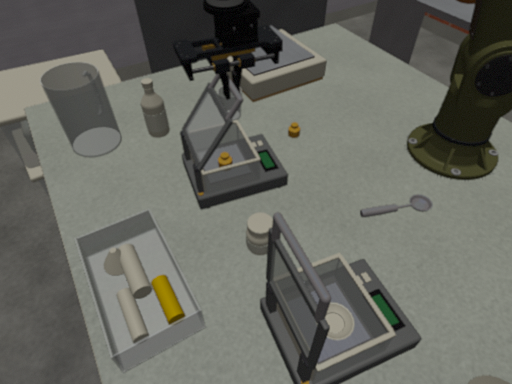

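```bash
python3 -m pendant '[[[0,0,0],[0,-0.0055,0.0047],1],[[0,0,0],[0,-0.0053,0.0048],1],[[0,0,0],[0,-0.0051,0.005],1],[[0,0,0],[0,-0.0049,0.0052],1],[[0,0,0],[0,-0.0047,0.0053],1],[[0,0,0],[0,-0.0045,0.0054],1]]'
python3 - <<'E'
from h import *
p,_=rel();p,_=rel();g=p+[0,0,.019]-H; print(g@N,g[2],np.hypot(g@N,g[2]),np.arctan2(g[2],g@N))
E
```

```text
time: 7.78
position: [0.5044, -0.1991, 0.2022]
tool_rot: [2.389, 2.04, 0.001]
ft_force: [3.7, 3.0, -1.7]
grip_width: 0.123
t 7.78 p [ 0.5044 -0.1991  0.2022] F [ 3.7  3.  -1.7] T [ 0.62 -0.8  -0.03] w 0.123
t 7.78 p [ 0.5044 -0.1991  0.2022] F [ 3.7  3.  -1.7] T [ 0.62 -0.8  -0.03] w 0.123
0.13664768567326635 0.10621511683461794 0.17307293561978818 0.6607402561742369
```

```bash
python3 -m pendant '[[[0,0,0],[0.0003,-0.0041,0.0055],1],[[0,0,0],[0.0003,-0.0039,0.0057],1],[[0,0,0],[0.0003,-0.0036,0.0058],1],[[0,0,0],[0.0003,-0.0034,0.006],1],[[0,0,0],[0,-0.0032,0.0061],1],[[0,0,0],[0,-0.003,0.0063],1]]'
python3 - <<'E'
from h import *
rel();grab('scene','s10');p,_=rel();g=p+[0,0,.019]-H; print(g@N,g[2],np.hypot(g@N,g[2]),np.arctan2(g[2],g@N))
E
```

```text
time: 8.52
position: [0.4824, -0.1955, 0.1665]
tool_rot: [-2.389, -2.038, 0.003]
ft_force: [-3.4, 2.0, 1.5]
grip_width: 0.122
t 8.53 p [ 0.4824 -0.1955  0.1665] F [-3.4  2.   1.5] T [ 0.14  0.67 -0.  ] w 0.122
t 8.57 p [ 0.482  -0.1954  0.1656] F [-2.8  0.  -0.1] T [0.03 0.46 0.01] w 0.123
0.15941223530440887 0.06961647845573386 0.1739503229008957 0.4117448554546007
```

View pics/s10.png

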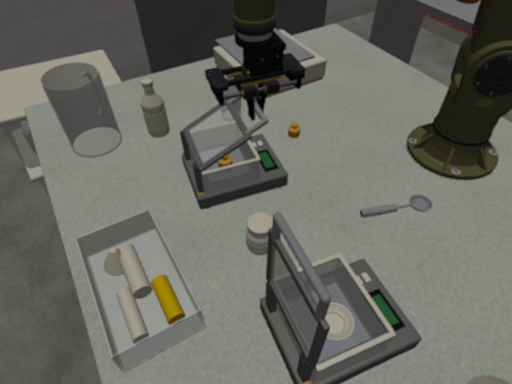

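```bash
python3 -m pendant '[[[0,0,0],[0,-0.0028,0.0065],1],[[0,0,0],[0,-0.0025,0.0066],1],[[0,0,0],[0,-0.0022,0.0067],1],[[0,0,0],[0,-0.0019,0.0067],1],[[0,0,0],[0,-0.0016,0.0068],1],[[0,0,0],[0,-0.0013,0.0068],1]]'
python3 - <<'E'
from h import *
rel();grab('scene','s11');p,_=rel();g=p+[0,0,.019]-H; print(g@N,g[2],np.hypot(g@N,g[2]),np.arctan2(g[2],g@N))
E
```

```text
time: 9.32
position: [0.4686, -0.1932, 0.1256]
tool_rot: [-2.386, -2.036, 0.007]
ft_force: [-8.0, 0.4, 1.1]
grip_width: 0.117
t 9.32 p [ 0.4686 -0.1932  0.1256] F [-8.   0.4  1.1] T [ 0.11  1.52 -0.01] w 0.117
t 9.38 p [ 0.4684 -0.1932  0.1248] F [-6.4  1.2 -0.1] T [0.01 1.2  0.08] w 0.117
0.17320678883914495 0.028784894367724786 0.175582350604294 0.16468293709523024
```

View pics/s11.png

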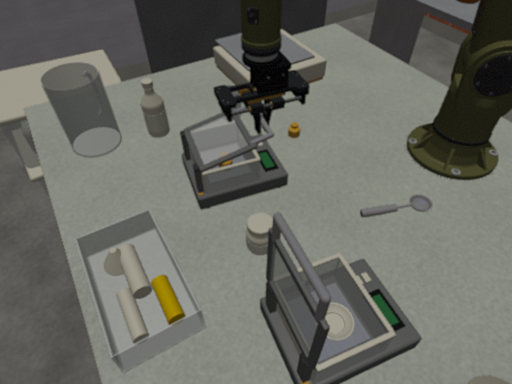

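```bash
python3 -m pendant '[[[0,0,0],[0,-0.0017,0.005],1],[[0,0,0],[0,-0.0014,0.005],1],[[0,0,0],[0,-0.001,0.005],1],[[0,0,0],[0,-0.0006,0.004],1],[[0,0,0],[0,0,0],1]]'
python3 - <<'E'
from h import *
rel();grab('scene','s12');p,_=rel();g=p+[0,0,.019]-H; print(g@N,g[2],np.hypot(g@N,g[2]),np.arctan2(g[2],g@N))
E
```

```text
time: 10.0
position: [0.4656, -0.1927, 0.1071]
tool_rot: [-2.388, -2.038, 0.003]
ft_force: [-7.0, -1.3, -0.3]
grip_width: 0.113
t 10.0 p [ 0.4656 -0.1927  0.1071] F [-7.  -1.3 -0.3] T [-0.12  1.04  0.01] w 0.113
t 10.05 p [ 0.4656 -0.1927  0.1073] F [-6.1 -0.3 -0.4] T [-0.15  1.04  0.02] w 0.115
0.17596743681658672 0.011274688059611307 0.17632826605692287 0.06398511856832031
```

```bash
python3 -m pendant '[[[0,0,0],[0,-0.001,0.0025],1],[[0,0,0],[0,-0.001,0.0025],1],[[0,0,0],[0,-0.0005,0.002],1],[[0,0,0],[0,0,0.002],1],[[0,0,0],[0,0,0],1]]'
python3 - <<'E'
from h import *
p,_=rel();g=p+[0,0,.019]-H; print(g@N,g[2])
E
```

```text
time: 10.68
position: [0.465, -0.1925, 0.0991]
tool_rot: [2.388, 2.039, 0.0]
ft_force: [-1.7, -3.6, -1.0]
grip_width: 0.114
t 10.68 p [ 0.465  -0.1925  0.0991] F [-1.7 -3.6 -1. ] T [-0.78  0.13  0.01] w 0.114
0.17666432221518205 0.0030584102926585893
```

```bash
python3 -m pendant '[[[0,0,0],[0,0,0.001],1],[[0,0,0],[0,0,0.001],1],[[0,0,0],[0,0,0.001],1],[[0,0,0],[0,0,0],1]]'
python3 - <<'E'
from h import *
rel();grab('scene','s13');grab('top','t13')
im=dict(np.load('pics/scene0.npz'))
E
```

```text
time: 11.18
position: [0.4648, -0.1924, 0.096]
tool_rot: [2.388, 2.039, -0.0]
ft_force: [-1.3, -5.6, -0.7]
grip_width: 0.115
t 11.18 p [ 0.4648 -0.1924  0.096 ] F [-1.3 -5.6 -0.7] T [-1.06  0.06 -0.  ] w 0.115
```

View pics/s13.png

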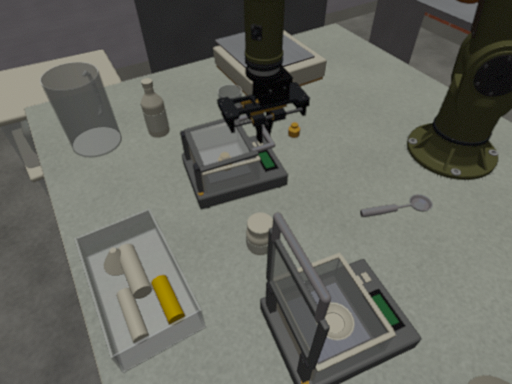

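View pics/t13.png

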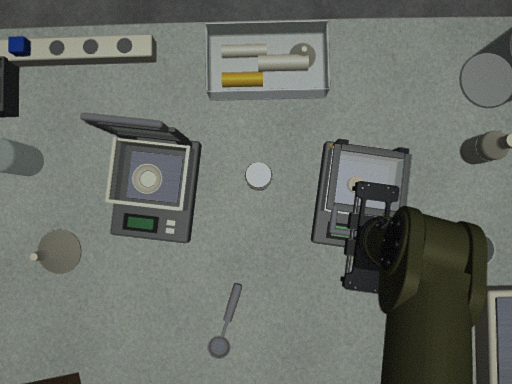

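```bash
python3 -m pendant '[[[0,0,0],[-0.0005,0,0.001],1],[[0,0,0],[-0.0005,0,0.001],1],[[0,0,0],[0,0,0],1]]'
python3 - <<'E'
from h import *
rel();a=grab('scene','s14');cv2.imwrite('pics/s14z.png',cv2.resize(a['color'][90:210,170:310,::-1],(700,600),interpolation=cv2.INTER_CUBIC))
W,_=pts(a);p=W.reshape(-1,3)
u=(p-H)@N;v=(p-H)@Y
for r in np.arange(0,.18,.015):
    for lo,hi in((-.08,-.058),(.058,.08)):
        k=(abs(u-r)<.0075)&(v>lo)&(v<hi)&(p[:,2]>.1)&(p[:,2]<.16)
        if k.sum()>3: print(round(r,3),lo,k.sum(),np.percentile(p[k,2],[50,90]).round(4))
E
```

```text
time: 11.65
position: [0.4646, -0.1925, 0.0939]
tool_rot: [-2.389, -2.04, -0.001]
ft_force: [0.3, -2.3, -0.8]
grip_width: 0.116
t 11.65 p [ 0.4646 -0.1925  0.0939] F [ 0.3 -2.3 -0.8] T [-0.58 -0.08  0.05] w 0.116
0.0 -0.08 25 [0.1189 0.1201]
0.0 0.058 62 [0.114  0.1204]
0.015 -0.08 32 [0.1191 0.1204]
0.015 0.058 82 [0.1166 0.1202]
0.03 -0.08 38 [0.1191 0.1205]
0.03 0.058 81 [0.1166 0.1207]
0.045 -0.08 36 [0.1195 0.1209]
0.045 0.058 83 [0.1168 0.121 ]
0.06 -0.08 38 [0.1201 0.1217]
0.06 0.058 83 [0.1176 0.1218]
0.075 -0.08 38 [0.1211 0.1223]
0.075 0.058 78 [0.1186 0.1224]
0.09 -0.08 36 [0.1213 0.1227]
0.09 0.058 77 [0.1191 0.1229]
0.105 -0.08 17 [0.1217 0.1234]
0.105 0.058 79 [0.1193 0.1235]
0.12 0.058 82 [0.1208 0.1243]
0.135 0.058 72 [0.121  0.1259]
0.15 -0.08 16 [0.126  0.1274]
0.15 0.058 29 [0.1236 0.1267]
0.165 0.058 31 [0.1251 0.1277]
```

View pics/s14z.png

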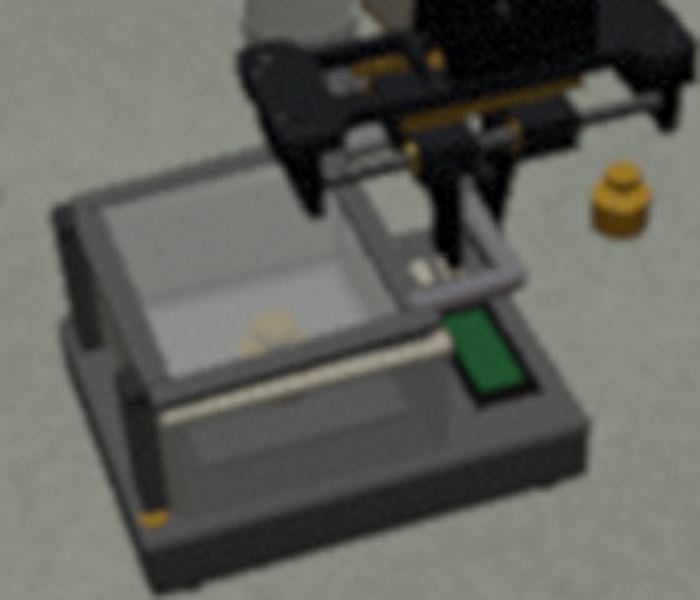

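The panel's depth still rises toward the handle by about 0.045 rad, so the bar is about 7 mm up. I'll keep going down.

```bash
python3 -m pendant '[[[0,0,0],[0,0,0.001],1],[[0,0,0],[0,0,0.001],1],[[0,0,0],[0,0,0.001],1],[[0,0,0],[0,0,0.001],1],[[0,0,0],[0,0,0.001],1],[[0,0,0],[0,0,0],1]]'
cat > tilt.py <<'E'
from h import *
import sys
rel();a=grab('scene',sys.argv[1]);cv2.imwrite(f'pics/{sys.argv[1]}z.png',cv2.resize(a['color'][90:210,170:310,::-1],(700,600),interpolation=cv2.INTER_CUBIC))
W,_=pts(a);p=W.reshape(-1,3)
u=(p-H)@N;v=(p-H)@Y
for r in np.arange(0,.18,.03):
    k=(abs(u-r)<.0075)&(v>.058)&(v<.08)&(p[:,2]>.1)&(p[:,2]<.16)
    if k.sum()>3: print(round(r,3),k.sum(),np.percentile(p[k,2],[50,90]).round(4))
E
python3 tilt.py s15
```

```text
time: 12.45
position: [0.4645, -0.1925, 0.0888]
tool_rot: [-2.389, -2.04, -0.001]
ft_force: [-0.1, -0.1, -1.1]
grip_width: 0.11
t 12.45 p [ 0.4645 -0.1925  0.0888] F [-0.1 -0.1 -1.1] T [-0.12 -0.18 -0.04] w 0.11
0.0 61 [0.1144 0.1207]
0.03 82 [0.1168 0.1193]
0.06 75 [0.1156 0.1202]
0.09 78 [0.1173 0.1205]
0.12 79 [0.1168 0.121 ]
0.15 31 [0.1202 0.1233]
```

```bash
python3 -m pendant '[[[0,0,0],[0,0,0.001],1],[[0,0,0],[0,0,0.001],1],[[0,0,0],[0,0,0],1]]'; python3 tilt.py s16
```

```text
time: 12.88
position: [0.4645, -0.1925, 0.0869]
tool_rot: [-2.389, -2.04, -0.0]
ft_force: [0.4, 1.1, -0.2]
grip_width: 0.113
t 12.88 p [ 0.4645 -0.1925  0.0869] F [ 0.4  1.1 -0.2] T [ 0.09 -0.24  0.03] w 0.113
0.0 60 [0.115  0.1201]
0.03 78 [0.1159 0.1194]
0.06 77 [0.1169 0.1195]
0.09 76 [0.1157 0.1194]
0.12 77 [0.1168 0.1196]
0.15 32 [0.1195 0.1222]
```

```bash
python3 -m pendant '[[[0,0,0],[0,0,0.001],1],[[0,0,0],[0,0,0],1]]'; python3 tilt.py s17
```

```text
time: 13.18
position: [0.4645, -0.1926, 0.0861]
tool_rot: [-2.389, -2.04, -0.0]
ft_force: [-0.3, 1.7, 0.7]
grip_width: 0.111
t 13.18 p [ 0.4645 -0.1926  0.0861] F [-0.3  1.7  0.7] T [ 0.32 -0.1   0.02] w 0.111
0.0 63 [0.1146 0.1204]
0.03 76 [0.1158 0.1192]
0.06 76 [0.1158 0.119 ]
0.09 68 [0.116  0.1193]
0.12 72 [0.116 0.119]
0.15 29 [0.1187 0.1206]
```

```bash
python3 -m pendant '[[[0,0,0],[0,0,0.001],1],[[0,0,0],[0,0,0],1]]'; python3 -m pendant '[[[0,0,0],[0,0,0.001],1],[[0,0,0],[0,0,0],1]]';  python3 tilt.py s18
```

```text
time: 13.48
position: [0.4645, -0.1926, 0.0859]
tool_rot: [-2.389, -2.04, 0.0]
ft_force: [-2.5, 3.5, 7.0]
grip_width: 0.115
time: 13.72
position: [0.4645, -0.1927, 0.0857]
tool_rot: [-2.389, -2.04, 0.001]
ft_force: [-6.1, 4.5, 12.4]
grip_width: 0.111
t 13.72 p [ 0.4645 -0.1927  0.0857] F [-6.1  4.5 12.4] T [ 0.77  0.91 -0.  ] w 0.111
0.0 62 [0.1145 0.1204]
0.03 77 [0.1161 0.1191]
0.06 73 [0.1167 0.119 ]
0.09 73 [0.116 0.119]
0.12 74 [0.1161 0.1192]
0.15 27 [0.1175 0.1201]
```

View pics/s18z.png

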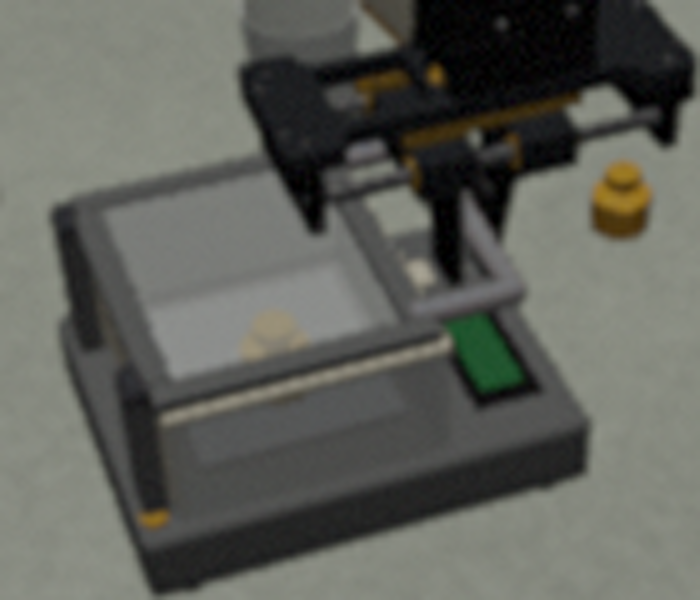

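Seated: position stalls at z=0.0857 with 12 N and the panel is level. I'll ease the load, open a little, then withdraw straight up.

```bash
python3 -m pendant '[[[0,0,0],[0,0,-0.001],1],[[0,0,0],[0,0,0],0.7],[[0,0,0],[0,0,0],0.45],[[0,0,0],[0,0,0],0.45],[[0,0,0],[0,0,0],0.45],[[0,0,0],[0,0,0],0.45]]';  python3 tilt.py s19
```

```text
time: 14.52
position: [0.4644, -0.1929, 0.0849]
tool_rot: [2.389, 2.04, -0.0]
ft_force: [1.3, 0.4, 0.0]
grip_width: 0.27
t 14.53 p [ 0.4644 -0.1929  0.0849] F [1.3 0.4 0. ] T [-0.03 -0.07  0.  ] w 0.27
0.0 62 [0.1142 0.1201]
0.03 81 [0.1154 0.1192]
0.06 76 [0.1155 0.1194]
0.09 77 [0.116  0.1189]
0.12 72 [0.1166 0.119 ]
0.15 29 [0.1188 0.1205]
```

View pics/s19z.png

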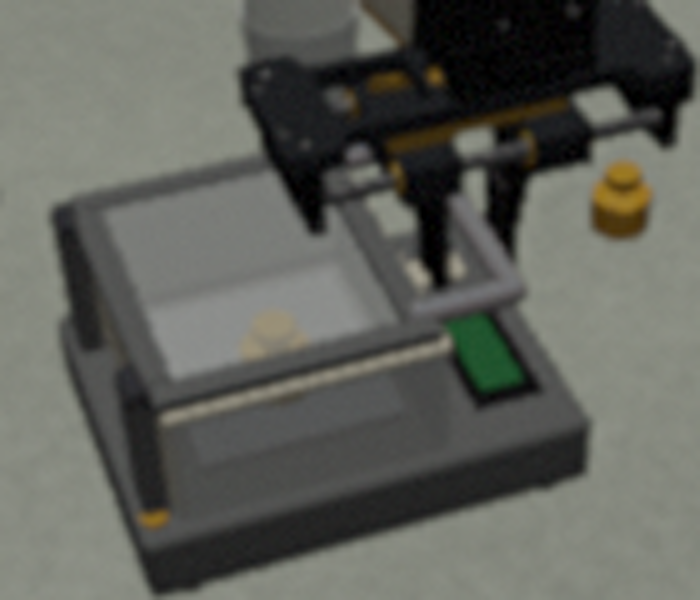

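```bash
python3 -m pendant '[[[0,0,0],[0,0,-0.006],0.45],[[0,0,0],[0,0,-0.008],0.45],[[0,0,0],[0,0,-0.01],0.45],[[0,0,0],[0,0,0],0.45]]';  python3 tilt.py s20
```

```text
time: 15.08
position: [0.4653, -0.1933, 0.1103]
tool_rot: [2.387, 2.038, 0.001]
ft_force: [-0.0, -0.5, -0.4]
grip_width: 0.277
t 15.07 p [ 0.4653 -0.1933  0.1103] F [-0.  -0.5 -0.4] T [-0.04 -0.11  0.02] w 0.277
0.0 59 [0.1145 0.1206]
0.03 80 [0.1156 0.119 ]
0.06 78 [0.1161 0.1195]
0.09 75 [0.1163 0.1194]
0.12 75 [0.1164 0.1193]
0.15 29 [0.1174 0.1214]
```

```bash
python3 -m pendant '[[[0,0,0],[0,0,-0.02],0.45],[[0,0,0],[0,0,-0.04],0.45],[[0,0,0],[0,0,-0.04],0.45],[[0,0,0],[0,0,-0.04],0.45],[[0,0,0],[0,-0.02,-0.03],0.45],[[0,0,0],[0,0,0],0.45],[[0,0,0],[0,0,0],0.45]]';  python3 tilt.py s21
python3 - <<'E'
from h import *
grab('top','t21')
for n in('s21','t21'):
    im=dict(np.load(f'pics/{n}.npz'));Q,_=pts(im)
    hsv=cv2.cvtColor(im['color'],cv2.COLOR_RGB2HSV)
    m=cv2.inRange(hsv,(8,40,60),(28,255,255));k,l,st,ce=cv2.connectedComponentsWithStats(m)
    for i in range(1,k):
        if st[i,4]>40: print(n,ce[i].round(1),onz(im,*ce[i],.08).round(3),st[i,4])
E
```

```text
time: 16.0
position: [0.4444, -0.1896, 0.278]
tool_rot: [-2.389, -2.039, 0.001]
ft_force: [0.2, -0.1, -0.3]
grip_width: 0.271
t 16.0 p [ 0.4444 -0.1896  0.278 ] F [ 0.2 -0.1 -0.3] T [-0.   -0.08 -0.  ] w 0.271
0.0 60 [0.1144 0.1204]
0.03 76 [0.1149 0.1191]
0.06 77 [0.1162 0.1192]
0.09 72 [0.1162 0.119 ]
0.12 77 [0.1166 0.1198]
0.15 31 [0.1186 0.1211]
s21 [446.8  23.6] [-0.44  -0.433  0.08 ] 167
s21 [226.5  74.4] [ 0.392 -0.529  0.08 ] 70
s21 [281.4  89.4] [ 0.296 -0.376  0.08 ] 301
s21 [293.8 129.7] [ 0.37  -0.204  0.08 ] 172
s21 [223.8 156.7] [ 0.566 -0.202  0.08 ] 76
s21 [167.2 298.8] [0.808 0.068 0.08 ] 901
t21 [241.8  78.8] [0.788 0.032 0.08 ] 626
t21 [353.9 184. ] [ 0.565 -0.193  0.08 ] 53
```

View pics/s21.png

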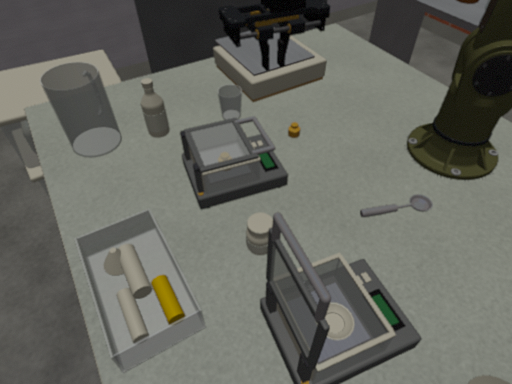

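View pics/t21.png

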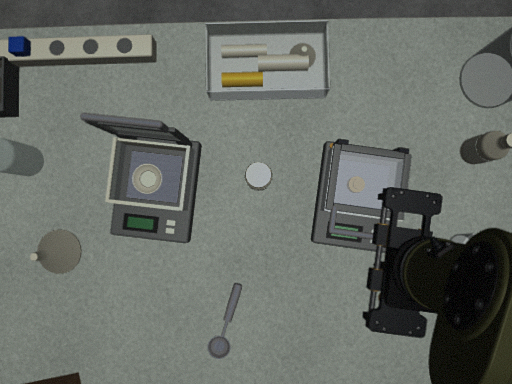

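The cover lies flat: its panel reads z≈0.119 from hinge to front. The weight still shows at about (356,184) in the top view, the other cover is up, and the gripper is clear.

```bash
python3 -c "
from bench import order
print(order.close_job())"
```

```text
the job is handed in; nothing more can be done
None
```

I closed the cover on the right-hand balance, the one with the brass weight on its pan, and handed the job in at about 16 s of the 42 s.

- **Lowering:** I gripped the bar lightly (8 to 12 N) and followed the hinge arc down, in 1 mm steps at the end. The cover met its rim at about 7 N. One further step took it to 12 N, and it did not move any lower. I then eased off, opened the fingers and withdrew straight up.
- **Last checks:** The cover is level, with its top at about 0.119 to 0.120 m from hinge to front, and it did not change after release. The weight appears at the same place in the top view, and the other cover is still up. The gripper was well clear, with no force reading.
- **Disagreements:**
  - The two cameras differed by about 3 mm on where the bar was. Sideways forces reached about 8 N on the way down before I corrected the path.
  - The bar ended about 10 mm above the grasp point in the pads, so it had slid or started off-centre. I therefore judged closure by the measured tilt and the contact force rather than by the tool's height.

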